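# Shut the light port on the test bench

### The job

Two lamp boxes stand on the bench, each with a sliding plate on top; on the one with the red knob the lit port is open. Slide the red-knobbed plate to its left, as seen from the robot, until it clicks into its next stop, with the solid middle of the plate over the port; do not run on past that stop to the amber window, then let go. Leave the blue-knobbed plate at the stop where it is, and leave the loose steel ring alone.

Things in the scene. Friction and masses are not known exactly. Their poses are not given: they have to be found in the camera images.
- red_shutter (a joint): travel (m) of the dark steel plate, 130 x 95 x 6 mm, top face 52 mm above the bench, on the fixed red-knob box (150 x 120 mm). Grows to the robot's left. A sprung ball gives stops at 0 (clear window over port, the start), 0.040 (solid middle over port: wanted) and 0.080 (amber window); ends -0.012, 0.092. 3 N rides over the tooth between stops; let go past it, the plate snaps into the next.
- red_knob (a point): middle of the upright red cylindrical knob on the plate: 26 mm diameter, 34 mm tall (12 to 46 mm above the plate), this point 29 mm above the plate, 81 mm above the bench. Moves with the plate; z up, +y is the sliding direction in which the joint grows. Nothing else within 80 mm rises over 10 mm above the plate. At the wanted stop it is 42 mm straight in front (robot's side) of the port's centre.
- blue_knob (a point): middle of the like blue knob on the second lamp box, of the same build and size (26 mm diameter, 81 mm above the bench); its plate already stands in its middle stop and must be left there.
- flange: loose machined steel ring lying on the bench to the right of the boxes: 80 mm outer and 48 mm inner diameter, 22 mm high, 0.4 kg; origin at the centre of its underside.

How it is judged:
At the end, for the whole second after the job is handed in: The red-knobbed plate rests, let go, in its middle stop (within 10 mm of 40 mm of travel, at rest), the blue-knobbed plate is still at its own stop (within 12 mm) and the steel ring is where it was (within 30 mm) (value of joint red_shutter between 0.03 and 0.05 m and velocity of joint red_shutter between -0.01 and 0.01 m/s and distance of blue_knob from where it was at the start of the episode below 0.012 m and distance of flange from where it was at the start of the episode below 0.03 m); the robot touches nothing.
It fails at once if the red-knobbed plate is run past its middle stop towards the amber one (beyond 60 mm of travel) (value of joint red_shutter above 0.06 m).
It fails at once if the blue-knobbed plate is moved out of its stop (more than 12 mm) (distance of blue_knob from where it was at the start of the episode above 0.012 m).
It fails at once if the steel ring is shoved away (more than 30 mm) (distance of flange from where it was at the start of the episode above 0.03 m).
It also fails if it takes over 29 s, if anything falls off the work surface, if the arm or the gripper's body presses on something with over 40 N, if the wrist force passes 120 N, or if a joint passes its speed limit or range.

### The arm

A 7-joint arm with a two-finger parallel gripper is mounted at the origin on the work surface. World frame = base frame: x ahead of the robot, y to its left, z up, the work surface at z = 0. Lengths are in m, angles in rad, forces in N, time in s.
With the tool pointing down it reaches from about 0.4 to 0.85 m from the base axis. Payload 4.5 kg.
Tool frame: the origin (TCP) lies between the finger pads; the fingertips stand 19 mm ahead of it and the grasp point (between the pads) is the TCP (r.nose_length is the distance from the TCP to the fingertips, in m); z points along the fingers, x is the direction in which the jaws open and shut, and the axes are right-handed (so a half turn about z gives the same grasp; the last joint's range is limited). The gripper opens to 88 mm and grips with 3 to 60 N. Pads are 18 mm wide; open, the fingers measure 123 mm over their backs; the gripper's body (75 mm by 187 mm) begins 45 mm behind the grasp point.
Start: joints at [1.288, 0.689, -0.195, 1.565, 0.157, 0.902, -0.215], TCP at [0.195, -0.594, 0.258] pointing down, gripper open.
Joint ranges: [-3.01, 3.01], [-0.46, 2.08], [-1.47, 1.51], [0.13, 2.56], [-1, 4.14], [0.04, 2.09], [-2.66, 2.66]. Speed limits (rad/s): [2.57, 2.57, 3.14, 3.14, 3.14, 3.14, 3.14].

### API

Orientations are given as a unit quaternion [x, y, z, w].
In Python, from plant import get_state, vision, r gives the robot as it stands.
- The arm moves only by the tool play_rows, never from a script. Its argument "deltas" is a list that holds one entry, the list of rows, each a list of 7 numbers: the gripper command: -1 is fully open, 1 is shut, values between are in proportion, then the shift along the tool's x, y, z normalised to -1 to 1, where 1 is 300 mm, then the turn, a rotation vector about the tool's x, y, z normalised to -1 to 1, where 1 is pi rad. A call has 1 to 5 rows; each row is the pose to reach, as a shift and turn from the pose measured when the call began, along the tool's axes at that moment, turning the shorter way round; what a row does not reach only later rows make up. A row lasts 1/8 s, in which the tool goes at most 62.5 mm and 10.7 degrees, less where a joint would pass 70% of its speed; a pose out of reach is approached as far as the arm can. A call with a number of a shift or a turn outside -1 to 1 is refused whole. A call with a gripper value outside its range is refused whole. The fingers move at their own pace and stop on an object; "force" is the grip in N (left out, the last holds). Time passes only in rows, so rows that repeat a pose let the fingers close. It gives the time, the measured TCP pose, the force and the opening at its end, in the units of the state.
- get_state(): the state, without advancing time (a new reading comes with each control period).
- vision.snapshot(name): name is "scene" or "top" or "wrist"; returns the picture (480x640x3 uint8, red, green, blue); there is no depth.
- vision.camera_model(name): a dict with "vfov" (degrees; the focal length in pixels is half the picture's height over the tangent of half this angle, whatever the lens; pixels are square), "cx", "cy" (the principal point, pixels), "world_to_cam" (4x4, takes a point from world to camera coordinates). Camera axes: x right, y up, looking along -z (the intrinsics and any distortion apply to the point x, -y, -z); pixel columns grow to the right and rows downward; lengths in m; the calibration is good to about 2 mm. A picture is of the moment at which its call begins: read the wrist's pose just before it. camera_model takes no time and is no camera call; for the wrist camera it gives the pose at the moment of the call.
- r.finish_job(): hands the job in, once; it reports no verdict.
The state is a dict: "clock": time; "q": joint angles; "qd": joint speeds; "joint_torque": joint torques, N m; "tool_pos": TCP position; "eef_rot": TCP orientation; "contact_force": force on the tool from outside, world axes, zero at the start; "moment": the same for the moment, N m; "opening": opening from 0.0 (shut) to 1.0 (fully open).
Only numpy, scipy, OpenCV 4.12 (cv2) and the standard library are available. Lean on these libraries where they do the work, as an engineer would, in place of code of your own. Each camera call takes 0.05 s, during which the arm holds its last target.

## Working session

There is one attempt and no reset: what is moved stays moved. The work goes in short steps, Python scripts to look and compute and a tool call to move; the robot and the scene stay as the last step left them, time stands still between calls to the robot, and variables do not carry over. Pictures are saved under pics/ and viewed, and the job is handed in when it is done.

Besides the shell and the picture viewer there is one more tool, called after "Emit:" as a command line: name --argument value ..., lists and objects as JSON in quotes. play_rows: Moves the arm, as the interface text tells. Scaled input: -1 to 1 covers 300 mm each way for a shift and pi rad each way for a turn. Its arguments: {"type":"object","properties":{"deltas":{"type":"array"},"force":{"type":"number"}},"required":["deltas"]}

```bash
mkdir -p pics; ls
python3 - <<'E'
from plant import get_state, vision, r
import cv2
s=get_state();print(s)
for n in("scene","top"):
    im=vision.snapshot(n);cv2.imwrite(f"pics/{n}0.png",im[:,:,::-1])
    m=vision.camera_model(n);print(n,m)
E
```

```text
pics
{'clock': 0.0, 'q': array([ 1.28778401,  0.69001487, -0.19449794,  1.56636065,  0.15729337,
        0.90248006, -0.21510448]), 'qd': array([ 0.00106067,  0.00013562, -0.00038388, -0.00047315,  0.00022484,
       -0.00021624, -0.00098638]), 'joint_torque': array([-1.51689733e-04, -5.27563977e+01, -1.26701329e+00, -1.53429472e+01,
       -5.26516268e-02,  6.64979030e-03,  1.90863357e-04]), 'tool_pos': array([ 0.1944722 , -0.59333697,  0.25688588]), 'eef_rot': array([ 8.09814847e-01, -5.86684785e-01, -7.96205716e-04, -4.92914311e-04]), 'contact_force': array([-0.13647551, -0.04903556,  0.43331738]), 'moment': array([-0.02081475, -0.02368622, -0.02012648]), 'opening': 1.0025284789353732}
scene {'vfov': 55.5148541494122, 'cx': 316.5551122119436, 'cy': 241.81328225151023, 'world_to_cam': array([[ 0.01919102,  0.99972286,  0.01363457,  0.08661669],
       [-0.83791186,  0.00864188,  0.54573715,  0.38947077],
       [ 0.54546808, -0.02189782,  0.83784549, -1.13476893],
       [ 0.        ,  0.        ,  0.        ,  1.        ]])}
top {'vfov': 53.30862444415321, 'cx': 326.8041055092906, 'cy': 228.29346880893212, 'world_to_cam': array([[-0.0147467 , -0.99952514,  0.02705595, -0.1126752 ],
       [ 0.99843995, -0.01326253,  0.05423807, -0.53239903],
       [-0.05385348,  0.02781357,  0.99816141, -0.86725113],
       [ 0.        ,  0.        ,  0.        ,  1.        ]])}
```

View pics/scene0.png

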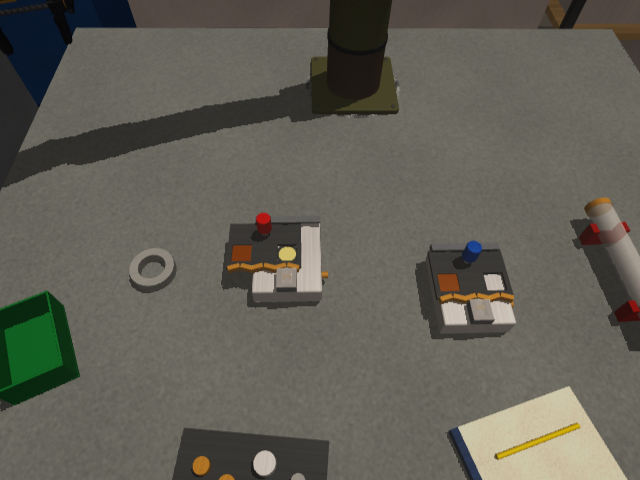

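View pics/top0.png

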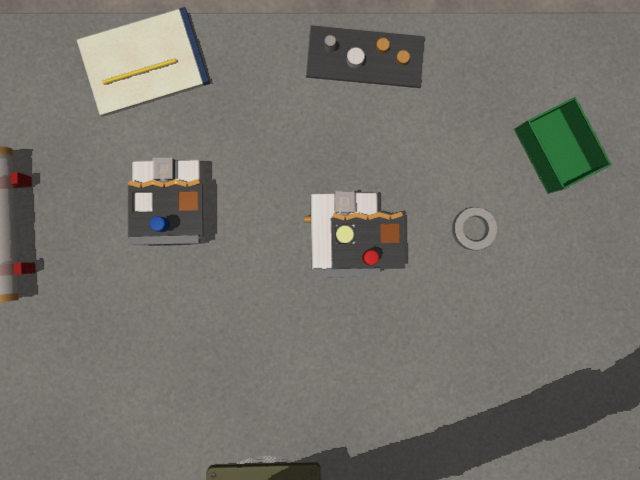

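The scene view shows the red knob at about (263,222) and the lit port at (287,254). The top view shows them at (371,257) and (345,234), with robot-left being image-left. The blue knob is far off, at (158,223) in the top view. Next I'll measure positions.

```bash
cat > h.py <<'E'
import numpy as np,cv2
from plant import get_state, vision, r
def ray(n,px,m=None):
    m=m or vision.camera_model(n); f=240/np.tan(np.radians(m['vfov']/2))
    W=m['world_to_cam'];R=W[:3,:3];c=-R.T@W[:3,3]
    d=R.T@np.array([(px[0]-m['cx'])/f,-(px[1]-m['cy'])/f,-1]);return c,d
def plane(n,px,z,m=None):
    c,d=ray(n,px,m);return c+d*(z-c[2])/d[2]
def tri(rs):
    A=np.zeros((3,3));b=np.zeros(3)
    for c,d in rs:
        d=d/np.linalg.norm(d);P=np.eye(3)-np.outer(d,d);A+=P;b+=P@c
    x=np.linalg.solve(A,b)
    return x,[np.linalg.norm(np.cross(x-c,d/np.linalg.norm(d))) for c,d in rs]
def blobs(im,lo,hi,minA=30):
    hsv=cv2.cvtColor(im,cv2.COLOR_RGB2HSV);m=cv2.inRange(hsv,lo,hi)
    n,l,st,ce=cv2.connectedComponentsWithStats(m)
    return [(st[i].tolist(),ce[i].round(1)) for i in range(1,n) if st[i][4]>=minA]
E
python3 - <<'E'
from h import *
for n in("scene","top"):
    im=cv2.imread(f"pics/{n}0.png")[:,:,::-1].copy()
    for k,lo,hi in (("red",(0,200,60),(4,255,255)),("blue",(105,150,60),(125,255,255)),("port",(22,60,180),(35,255,255)),("amber",(5,150,60),(14,255,200))):
        for st,ce in blobs(im,lo,hi): print(n,k,st,ce,plane(n,ce,.081).round(4),plane(n,ce,.052).round(4))
E
```

```text
scene red [256, 213, 15, 13, 141] [263. 219.] [ 0.4674 -0.1916  0.081 ] [ 0.4463 -0.195   0.052 ]
scene red [590, 224, 10, 9, 56] [594.5 228. ] [0.4925 0.3948 0.081 ] [0.4725 0.4173 0.052 ]
scene red [629, 301, 11, 12, 81] [633.9 306.4] [0.6442 0.4041 0.081 ] [0.6309 0.4271 0.052 ]
scene blue [467, 241, 15, 15, 159] [474.  247.4] [0.5308 0.1718 0.081 ] [0.5125 0.1845 0.052 ]
scene port [279, 247, 17, 13, 178] [286.9 253.4] [ 0.5394 -0.1482  0.081 ] [ 0.5215 -0.1496  0.052 ]
scene port [498, 422, 83, 37, 391] [539.  440.7] [0.8389 0.1955 0.081 ] [0.8343 0.2092 0.052 ]
scene amber [231, 245, 21, 16, 307] [241.2 252.5] [ 0.5368 -0.2252  0.081 ] [ 0.5188 -0.2301  0.052 ]
scene amber [438, 274, 22, 17, 330] [448.3 282. ] [0.597  0.1157 0.081 ] [0.5817 0.1259 0.052 ]
top red [11, 173, 7, 11, 46] [ 14.3 177.9] [0.6196 0.4089 0.081 ] [0.6244 0.4268 0.052 ]
top red [363, 250, 16, 14, 113] [371.  256.3] [ 0.4783 -0.1932  0.081 ] [ 0.4781 -0.1967  0.052 ]
top blue [150, 216, 15, 15, 184] [157.2 223.2] [0.5397 0.1692 0.081 ] [0.5417 0.1786 0.052 ]
top port [102, 58, 73, 26, 255] [137.8  70.6] [0.8037 0.2035 0.081 ] [0.8151 0.2141 0.052 ]
top port [336, 226, 17, 17, 222] [344.3 233.8] [ 0.5174 -0.1481  0.081 ] [ 0.5186 -0.15    0.052 ]
top amber [179, 191, 19, 20, 330] [187.6 200.6] [0.5776 0.1181 0.081 ] [0.581  0.1257 0.052 ]
top amber [381, 224, 19, 19, 348] [389.7 233.1] [ 0.5176 -0.2262  0.081 ] [ 0.5188 -0.2308  0.052 ]
```

```bash
cat >> h.py <<'E'
from scipy.spatial.transform import Rotation as Ro
def delta(target,xdir_deg=-90):
    s=get_state();R=Ro.from_quat(s['eef_rot'])
    a=np.radians(xdir_deg);x=np.array([np.cos(a),np.sin(a),0]);z=np.array([0,0,-1.])
    G=Ro.from_matrix(np.c_[x,np.cross(z,x),z])
    print('clock',s['clock'],'pos',s['tool_pos'].round(4),'F',s['contact_force'].round(2),'open',round(s['opening'],3))
    print('shift',(R.inv().apply(np.array(target)-s['tool_pos'])/.3).round(4),'turn',((R.inv()*G).as_rotvec()/np.pi).round(4))
E
python3 -c "
from h import *
delta((.4,-.35,.24));delta((.478,-.19,.2))"
```

```text
clock 0.1 pos [ 0.1945 -0.5934  0.257 ] F [ 0.16 -0.96  0.06] open 0.998
shift [-0.5575 -0.9037  0.0575] turn [1.000e-04 5.000e-04 1.009e-01]
clock 0.1 pos [ 0.1945 -0.5934  0.257 ] F [ 0.16 -0.96  0.06] open 0.998
shift [-0.9831 -1.3169  0.1915] turn [1.000e-04 5.000e-04 1.009e-01]
```

Emit:
play_rows --deltas '[[[-1,-0.11,-0.17,0.01,0,0,0.02],[-1,-0.22,-0.35,0.02,0,0,0.04],[-1,-0.33,-0.53,0.03,0,0,0.06],[-1,-0.44,-0.71,0.04,0,0,0.08],[-1,-0.55,-0.88,0.05,0,0,0.1]]]' --force 10

```text
clock: 0.72
tool_pos: [0.3945, -0.3534, 0.242]
eef_rot: [0.707, -0.707, -0.001, -0.0]
contact_force: [0.4, -0.2, -1.0]
opening: 1.003
```

```bash
python3 -c "
from h import *
delta((.478,-.19,.2))"
```

```text
clock 0.725 pos [ 0.3945 -0.3534  0.242 ] F [ 0.4  -0.22 -0.96] open 1.003
shift [-0.5442 -0.2788  0.1408] turn [0.0002 0.0005 0.0002]
```

Emit:
play_rows --deltas '[[[-1,-0.15,-0.08,0.04,0,0,0],[-1,-0.3,-0.16,0.08,0,0,0],[-1,-0.45,-0.23,0.11,0,0,0],[-1,-0.544,-0.279,0.14,0,0,0],[-1,-0.544,-0.279,0.14,0,0,0]]]'

```text
clock: 1.35
tool_pos: [0.4789, -0.1869, 0.1994]
eef_rot: [0.709, -0.705, -0.002, -0.001]
contact_force: [-0.5, -0.5, 0.1]
opening: 0.999
```

Run:
```python
from h import *
delta((.478,-.19,.085))
m=vision.camera_model("wrist");im=vision.snapshot("wrist");cv2.imwrite("pics/w1.png",im[:,:,::-1])
for st,ce in blobs(im,(0,200,60),(4,255,255)): print(st,ce,plane("wrist",ce,.081,m).round(4),plane("wrist",ce,.098,m).round(4))
for st,ce in blobs(im,(22,60,180),(35,255,255)): print('port',st,ce,plane("wrist",ce,.052,m).round(4))
n="top";im=vision.snapshot(n);cv2.imwrite("pics/t1.png",im[:,:,::-1])
```

```text
clock 1.35 pos [ 0.4789 -0.1869  0.1994] F [-0.48 -0.53  0.09] open 0.999
shift [0.0118 0.0024 0.3814] turn [0.0005 0.0012 0.002 ]
[311, 223, 37, 44, 1119] [329.7 246.2] [ 0.4745 -0.193   0.081 ] [ 0.4794 -0.1926  0.098 ]
port [246, 132, 83, 19, 797] [285.1 140.5] [ 0.5501 -0.1586  0.052 ]
port [330, 132, 47, 18, 499] [353.4 140.9] [ 0.5501 -0.2109  0.052 ]
port [193, 140, 10, 8, 67] [197.7 143.5] [ 0.5475 -0.0915  0.052 ]
port [288, 165, 10, 31, 142] [292.8 180.8] [ 0.5196 -0.164   0.052 ]
```

View pics/w1.png

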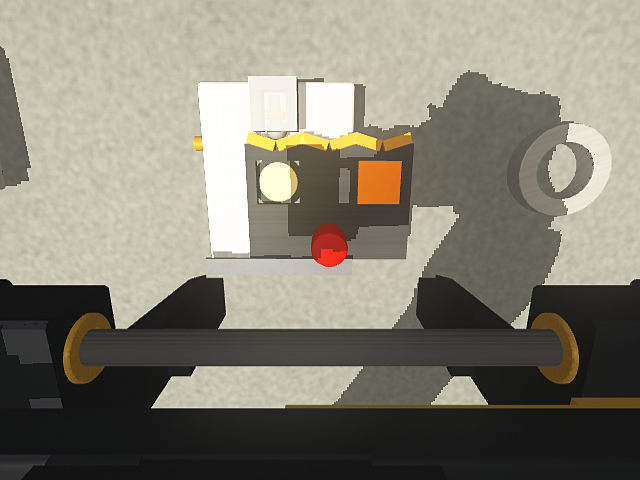

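The wrist view shows the knob at (330,246), the port at (278,181) and the amber window at (379,183). The views agree on the knob at about (0.478, -0.191). Now descending with the open jaws either side of it.

Emit:
play_rows --deltas '[[[-1,0.013,0.002,0.1,0,0,0],[-1,0.013,0.002,0.2,0,0,0],[-1,0.013,0.002,0.3,0,0,0],[-1,0.013,0.002,0.38,0,0,0],[-1,0.013,0.002,0.38,0,0,0]]]'

```text
clock: 2.08
tool_pos: [0.475, -0.1963, 0.0852]
eef_rot: [-0.706, 0.708, 0.002, -0.001]
contact_force: [0.1, 0.9, -0.4]
opening: 0.998
```

Run:
```python
from h import *
delta((.478,-.191,.085))
m=vision.camera_model("wrist");im=vision.snapshot("wrist");cv2.imwrite("pics/w2.png",im[:,:,::-1])
```

```text
clock 2.075 pos [ 0.475  -0.1963  0.0852] F [ 0.06  0.95 -0.35] open 0.998
shift [-0.0177 -0.01    0.0005] turn [ 0.0015  0.0003 -0.0009]
```

View pics/w2.png

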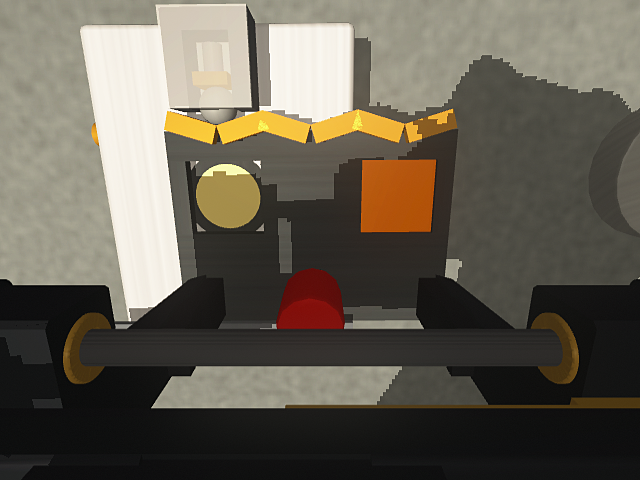

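The knob (310,300) sits slightly left of the jaw centre (about 321), which matches the measured 5 mm TCP offset. I'll correct that while partly closing.

Emit:
play_rows --deltas '[[[-1,-0.0177,-0.01,0,0,0,0],[-1,-0.0177,-0.01,0,0,0,0],[0.1,-0.0177,-0.01,0,0,0,0],[0.1,-0.0177,-0.01,0,0,0,0],[0.1,-0.0177,-0.01,0,0,0,0]]]' --force 10

```text
clock: 2.75
tool_pos: [0.4788, -0.191, 0.0862]
eef_rot: [-0.706, 0.708, 0.001, -0.001]
contact_force: [-0.4, 1.2, 1.0]
opening: 0.684
```

Run:
```python
from h import *
delta((.478,-.191,.085))
m=vision.camera_model("wrist");im=vision.snapshot("wrist");cv2.imwrite("pics/w3.png",im[:,:,::-1])
```

```text
clock 2.75 pos [ 0.4788 -0.191   0.0862] F [-0.43  1.17  1.02] open 0.684
shift [-0.0001  0.0027  0.0041] turn [ 0.0009  0.0001 -0.0008]
```

View pics/w3.png

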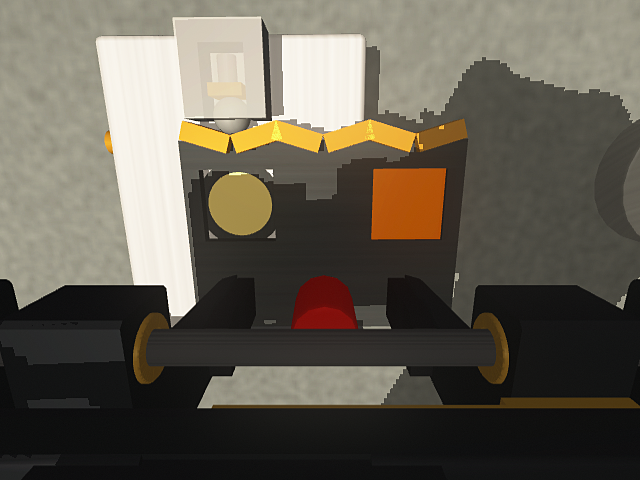

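The jaws are at about 253 and 388 and the knob is at 325, so it is centred. Closing on it.

Emit:
play_rows --deltas '[[[1,0,0,0,0,0,0],[1,0,0,0,0,0,0],[1,0,0,0,0,0,0],[1,0,0,0,0,0,0],[1,0,0,0,0,0,0]]]' --force 15

```text
clock: 3.42
tool_pos: [0.4788, -0.1913, 0.0862]
eef_rot: [-0.706, 0.708, 0.001, -0.001]
contact_force: [-0.8, -1.4, -1.0]
opening: 0.289
```

Emit:
play_rows --deltas '[[[1,0,0,0,0,0,0],[1,0,0,0,0,0,0]]]'

```text
clock: 3.68
tool_pos: [0.4788, -0.1913, 0.0862]
eef_rot: [-0.706, 0.708, 0.001, -0.001]
contact_force: [0.4, -0.5, -0.1]
opening: 0.286
```

Run:
```python
from h import *
delta((.478,-.151,.086))
m=vision.camera_model("wrist");im=vision.snapshot("wrist");cv2.imwrite("pics/w4.png",im[:,:,::-1])
n="top";im=vision.snapshot(n);cv2.imwrite("pics/t4.png",im[:,:,::-1])
for st,ce in blobs(im,(5,150,60),(14,255,200)): print(st,ce,plane(n,ce,.052).round(4))
```

```text
clock 3.675 pos [ 0.4788 -0.1913  0.0862] F [ 0.41 -0.49 -0.14] open 0.286
shift [-0.1344  0.003   0.0005] turn [ 0.0009 -0.     -0.0009]
[179, 192, 19, 19, 329] [187.6 200.6] [0.581  0.1257 0.052 ]
```

View pics/w4.png

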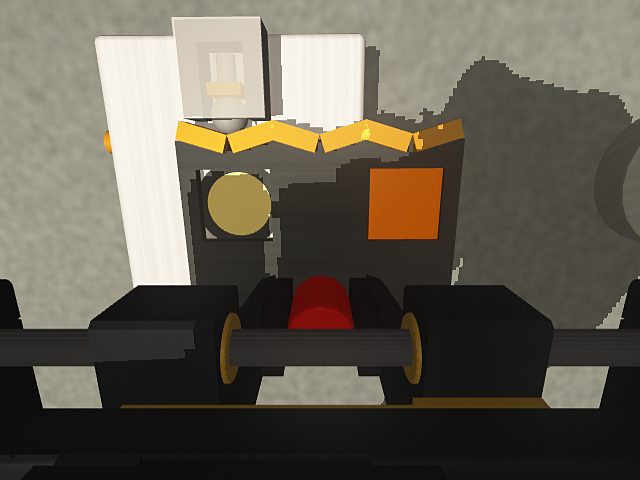

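The knob is gripped (opening 0.286, about 25 mm). Sliding 40 mm left in small rows.

Emit:
play_rows --deltas '[[[1,-0.02,0,0,0,0,0],[1,-0.04,0,0,0,0,0],[1,-0.06,0,0,0,0,0],[1,-0.08,0,0,0,0,0],[1,-0.1,0,0,0,0,0]]]'

```text
clock: 4.4
tool_pos: [0.4787, -0.1605, 0.0861]
eef_rot: [-0.706, 0.708, 0.001, -0.001]
contact_force: [-0.5, -0.6, 0.7]
opening: 0.288
```

Run:
```python
from h import *
delta((.478,-.151,.086))
```

```text
clock 4.4 pos [ 0.4787 -0.1605  0.0861] F [-0.49 -0.6   0.69] open 0.288
shift [-0.0315  0.0023  0.0005] turn [ 0.0011  0.0002 -0.0008]
```

Emit:
play_rows --deltas '[[[1,-0.015,0,0,0,0,0],[1,-0.03,0,0,0,0,0],[1,-0.03,0,0,0,0,0]]]'

```text
clock: 4.78
tool_pos: [0.4786, -0.1507, 0.0861]
eef_rot: [-0.707, 0.708, 0.002, -0.001]
contact_force: [0.2, 0.6, -0.6]
opening: 0.289
```

Run:
```python
from h import *
delta((.478,-.151,.086))
m=vision.camera_model("wrist");im=vision.snapshot("wrist");cv2.imwrite("pics/w5.png",im[:,:,::-1])
```

```text
clock 4.775 pos [ 0.4786 -0.1507  0.0861] F [ 0.23  0.57 -0.65] open 0.289
shift [0.0009 0.002  0.0005] turn [ 0.0012  0.0003 -0.0005]
```

View pics/w5.png

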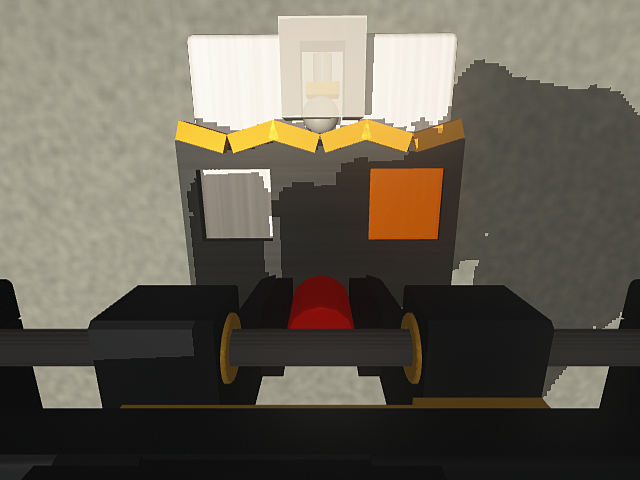

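The ball (320,112) now sits in the middle notch (320,150), and the solid middle of the plate covers the port. Releasing.

Emit:
play_rows --deltas '[[[0,0,0,0,0,0,0],[-0.2,0,0,0,0,0,0],[-0.5,0,0,0,0,0,0],[-0.6,0,0,0,0,0,0],[-0.6,0,0,0,0,0,0]]]'

```text
clock: 5.45
tool_pos: [0.4786, -0.151, 0.0861]
eef_rot: [-0.706, 0.708, 0.002, -0.001]
contact_force: [-0.0, -0.0, 0.6]
opening: 0.795
```

Run:
```python
from h import *
delta((.478,-.151,.2))
m=vision.camera_model("wrist");im=vision.snapshot("wrist");cv2.imwrite("pics/w6.png",im[:,:,::-1])
```

```text
clock 5.45 pos [ 0.4786 -0.151   0.0861] F [-0.04 -0.02  0.62] open 0.795
shift [-3.000e-04  3.500e-03 -3.796e-01] turn [ 0.0011  0.0003 -0.0006]
```

View pics/w6.png

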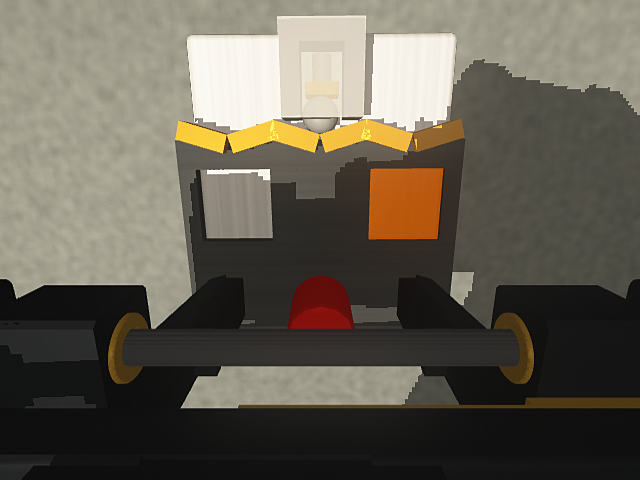

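The jaws are clear of the knob and the ball is still in the middle notch. Retreating straight up, slowly at first.

Emit:
play_rows --deltas '[[[-0.6,0,0,-0.04,0,0,0],[-0.6,0,0,-0.1,0,0,0],[-0.6,0,0,-0.18,0,0,0],[-0.6,0,0,-0.28,0,0,0],[-0.6,0,0,-0.38,0,0,0]]]'

```text
clock: 6.12
tool_pos: [0.4789, -0.1511, 0.2018]
eef_rot: [-0.706, 0.708, 0.001, -0.001]
contact_force: [-0.0, 0.7, 0.6]
opening: 0.8
```

Emit:
play_rows --deltas '[[[-0.6,0.1,0.1,-0.05,0,0,0],[-0.6,0.2,0.2,-0.1,0,0,0],[-0.6,0.3,0.3,-0.1,0,0,0],[-0.6,0.3,0.3,-0.1,0,0,0],[-0.6,0.3,0.3,-0.1,0,0,0]]]'

```text
clock: 6.75
tool_pos: [0.3893, -0.2406, 0.2326]
eef_rot: [-0.706, 0.708, 0.001, -0.0]
contact_force: [0.5, 0.5, -0.1]
opening: 0.8
```

Run:
```python
from h import *
delta((.478,-.151,.2))
for n in("scene","top"):
    im=vision.snapshot(n);cv2.imwrite(f"pics/{n}7.png",im[:,:,::-1])
    for k,lo,hi in (("red",(0,200,60),(4,255,255)),("blue",(105,150,60),(125,255,255)),("amber",(5,150,60),(14,255,200))):
        for st,ce in blobs(im,lo,hi): print(n,k,st,ce,plane(n,ce,.081).round(4),plane(n,ce,.052).round(4))
print(get_state()['qd'].round(3))
```

```text
clock 6.75 pos [ 0.3893 -0.2406  0.2326] F [ 0.45  0.54 -0.14] open 0.8
shift [-0.299  -0.2953  0.1082] turn [ 0.0006  0.0003 -0.0006]
scene red [280, 213, 14, 12, 138] [286.9 218.5] [ 0.4667 -0.1493  0.081 ] [ 0.4456 -0.1509  0.052 ]
scene red [591, 224, 9, 9, 53] [594.6 228.1] [0.4927 0.3949 0.081 ] [0.4727 0.4174 0.052 ]
scene red [628, 301, 12, 20, 127] [633.5 310.1] [0.6505 0.4009 0.081 ] [0.6376 0.4237 0.052 ]
scene blue [465, 241, 17, 21, 222] [473.2 250.2] [0.5364 0.1693 0.081 ] [0.5184 0.1818 0.052 ]
scene amber [255, 245, 20, 16, 310] [264.7 252.6] [ 0.5374 -0.1856  0.081 ] [ 0.5194 -0.1887  0.052 ]
scene amber [438, 274, 22, 17, 330] [448.3 282. ] [0.597  0.1157 0.081 ] [0.5817 0.1259 0.052 ]
top red [12, 174, 11, 13, 45] [ 16.1 180.4] [0.6153 0.4059 0.081 ] [0.62   0.4237 0.052 ]
top red [339, 251, 15, 10, 48] [347.9 254.6] [ 0.4818 -0.1537  0.081 ] [ 0.4817 -0.1558  0.052 ]
top blue [150, 216, 20, 15, 237] [159.1 223.5] [0.5392 0.166  0.081 ] [0.5412 0.1753 0.052 ]
top amber [179, 191, 19, 20, 331] [187.6 200.6] [0.5776 0.1181 0.081 ] [0.581  0.1257 0.052 ]
top amber [357, 224, 19, 19, 327] [366.5 233.4] [ 0.5176 -0.1862  0.081 ] [ 0.5188 -0.1895  0.052 ]
[-0.006  0.005  0.    -0.     0.    -0.002 -0.   ]
```

View pics/scene7.png

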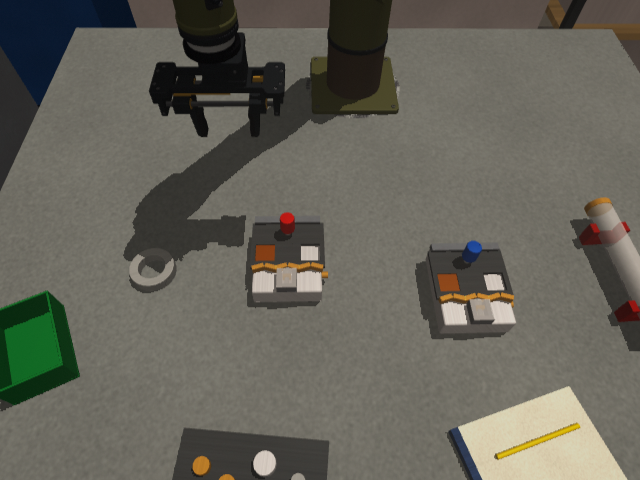

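View pics/top7.png

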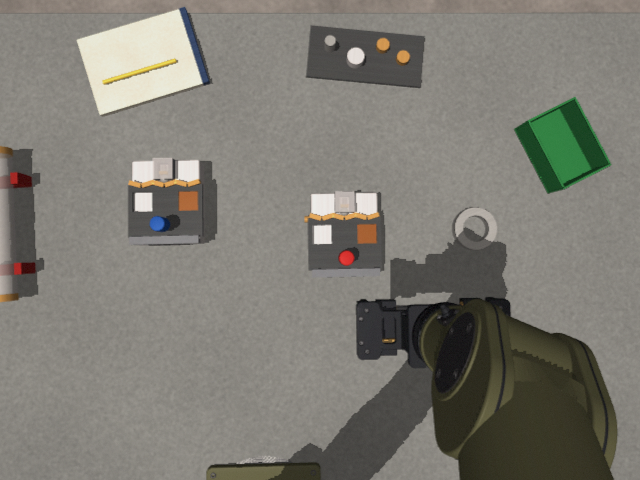

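The amber window moved 41 mm in both views (y from -0.2303 to -0.189). The blue plate's window hasn't moved, nor has the ring (top view: 476,228), and the arm is clear. Handing in.

```bash
python3 -c "
from plant import r
print(r.finish_job())"
```

```text
the job is handed in; nothing more can be done
None
```

The red-knobbed plate is in its middle stop and let go, and the job was handed in at about 6.9 s. I gripped the red knob at about 15 N, slid it 40 mm to the robot's left, released it, and backed the arm off.

- **Red plate:** in both fixed cameras the amber window had moved about 41 mm. The ball sits in the middle notch and the solid part of the plate covers the port.
- **Blue plate and ring:** the blue plate's amber window was at the same pixels as at the start. By eye, the ring was too.
- **Arm:** it touched nothing at the end, and force readings stayed around 1–2 N.
- **Discrepancies:** the blue and red knob colour spots shifted by 1–3 mm between pictures as the shadows changed, so I relied on the amber windows instead. The TCP was 5 mm off after the descent, and I corrected it before closing the gripper.

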